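# Open the cartridge gun in its cradle and load it

### The job

Seat the cartridge gun in the steel bench cradle with its knob sticking out past the two posts, and let go of it there. Then take it by the knob, pull the sprung plunger out to its stop, where it catches and stays, and lay the longer of the two cartridges flat in the gun's trough with its nozzle towards the slotted front plate. Leave the gun seated in the cradle and the other things on the bench where they are.

Things in the scene. Friction and masses are not known exactly. Their poses are not given: they have to be found in the camera images.
- gun_mid (a point): Cartridge gun, loose, 0.4 to 0.65 kg: open aluminium trough, black rear block, front plate. Point on its centre line near its centre of mass, 12 mm above its underside: grip it here from above across the trough's side walls (48 mm over the outside; trough bottom 6 mm, wall tops 18 mm above the underside). +x runs to the front plate, -x to the knob, z up.
- gun_front (a point): Foot of the gun's front plate, inner side, on the centre line, 70 mm along +x from gun_mid, at underside height. Plate 6 mm thick, 48 mm wide, 44 mm high, with a 20 mm slot open at the top down to 14 mm above the underside. The trough behind it is 40 mm wide inside, its floor 10 mm above the underside, and clear for 115 mm back to the rear block.
- gun_block (a point): Centre of the gun's black rear block, 55 mm along -x from gun_mid, 23 mm above the underside: 20 mm long along x, 48 mm wide, 46 mm high, with the catch's steel tab (26 mm wide) on top, 60 mm above the underside. The plunger rod (10 mm in diameter) passes through it 26 mm above the underside, to a pusher disc (26 mm in diameter) in the trough.
- knob_neck (a point): Middle of the neck of the plunger's black knob, the place to grip it: neck 20 mm in diameter, 36 mm long along the gun's x, with a round head (32 mm in diameter, 8 mm thick) at its outer end. 26 mm above the gun's underside, 103 mm from gun_mid along -x with the plunger home. Axes as the gun's. Fingers still pressing on the head when they lift away carry the gun along: ease it back first.
- plunger (a joint): Plunger travel, m: 0 = home (disc far forward, no room for a cartridge), 0.080 = out at its stop; pulled along the gun's -x. A spring draws it home with 3 N at 0, 9 N when out. Near the end a sprung catch in the rear block rides over a collar on the rod (up to 4 N more), clicks in by 0.078; eased back, the rod rests on it at 0.076. The pull drags the gun onto the cradle's posts.
- cradle_seat (a point): Dark steel cradle, fixed. This is where gun_mid belongs, 22 mm above the bench; x axis as the gun's must be. Two saddles centred 52 mm back (-x) and 62 mm ahead carry the gun 10 mm above the bench, each with two cheeks (24 mm long along x, 24 mm high, 58 mm apart inside) that guide its sides. Between the saddles there is room for fingers (base plate 4 mm high, 100 mm wide).
- cradle_posts (a point): Middle of the gap between the cradle's two posts, at bench height, 76 mm along -x from cradle_seat. Posts 60 mm high, 24 mm wide, 10 mm thick along x; gap 26 mm. The rod lies in the gap, the knob beyond it on the -x side, the rear block on the +x side: 6 mm off the posts when gun_mid is at cradle_seat; it bears on them when the plunger is pulled.
- long_cartridge_mid (a point): Centre of the longer cartridge, white plastic, 60 to 130 g, lying with its axis 16 mm above the bench along its x: barrel 28 mm in diameter, 88 mm long, a square collar 32 x 32 x 4 mm at each end (it does not roll), and at +x a nozzle stub 10 mm in diameter, 12 mm long. In the trough its centre lies 14 mm above gun_mid and about 12 mm ahead (+x); the stub may stand in the slot.
- cartridge_nose (a point): Tip of the longer cartridge's nozzle stub, on its axis, 56 mm from its centre.
- short_cartridge_mid (a point): Centre of the shorter cartridge: same look and section, barrel 56 mm long, nozzle stub 12 mm at +x. Not needed. The two cartridges may have changed places.
- paint_tin: Steel tin, 68 mm in diameter, 100 mm high, beside the cradle; origin at the centre of its underside.
- hardener_bottle: Grey plastic bottle, 52 mm in diameter, 120 mm high; origin at the centre of its underside.
- jar: Glass jar with steel cap, 64 mm in diameter, 80 mm high; origin at the centre of its underside.
- sanding_block: Rubber sanding block on a cork sole, 70 x 40 x 25 mm; origin at the centre of its underside, x along its length.
- scraper: Spatula 200 mm long lying on the bench, x along it.
- mixing_cup: Clear plastic cup, 72 mm in diameter, 70 mm high; origin at the centre of its underside.
Not all that is in view belongs to the job. What is shaped like the part that bears long_cartridge_mid but purple or turquoise is not meant.

How it is judged:
By the outcome, as a careful person would: the job done as asked, in the order asked, and still so for the second after the job is handed in, with the robot touching nothing.
It also fails if it takes over 72 s, if anything falls off the work surface, if the arm or the gripper's body presses on something with over 40 N, if the wrist force passes 120 N, or if a joint passes its speed limit or range.

### The arm

A 6-joint arm with a two-finger parallel gripper is mounted at the origin on the work surface. World frame = base frame: x ahead of the robot, y to its left, z up, the work surface at z = 0. Lengths are in m, angles in rad, forces in N, time in s.
With the tool pointing down it reaches from about 0.25 to 0.725 m from the base axis. Payload 4 kg.
Tool frame: the origin (TCP) lies midway between the tips of the shut fingers; the grasp point (between the pads) lies 19 mm behind it; z points along the fingers, y is the line along which they close (so a half turn about z gives the same grasp; the last joint's range is limited). The gripper opens to 85 mm and grips with 20 to 120 N. Pads are 22 mm wide; open, the fingers measure 114 mm over their backs; the gripper's body (76 mm by 85 mm) begins 54 mm behind the grasp point. The pads swing forward as they close: fully open they stand 13 mm farther back than shut.
Start: joints at [-1.294, 0.241, 0.005, 1.335, 0, 1.571], TCP at [0.137, -0.481, 0.231] pointing down, gripper open.
Joint ranges: [-2.72, 2.72], [-1.05, 1.87], [-1.09, 1.28], [-1.99, 2.15], [-1.42, 1.44], [-3.14, 3.14]. Speed limits (rad/s): [2.79, 2.79, 3.14, 3.14, 3.14, 3.14].

### API

Orientations are given as a unit quaternion [x, y, z, w].
In Python, from workcell import bot gives the robot as it stands. The module is installed in compiled form; this text tells all that it offers.
- The arm moves only by the tool jog_arm, never from a script. Its argument "deltas" is a list of rows, each an object with "fingers": the opening, from 0 (shut) to 1 (fully open); "delta_pos": the shift along the tool's x, y, z normalised to -1 to 1, where 1 is 300 mm, a list of three; "yaw": the turn about the tool's z normalised to -1 to 1, where 1 is pi/4 rad. A call has 1 to 12 rows; each row is the pose to reach, as a shift and turn from the pose commanded when the call began, along the tool's axes at that moment; what a row does not reach only later rows make up. A row lasts 1/10 s, in which the tool goes at most 50 mm and 8.59 degrees, less where a joint would pass 70% of its speed; a pose out of reach is approached as far as the arm can. A call with a number of a shift or a turn outside -1 to 1 is refused whole. A call with a gripper value outside its range is refused whole. The fingers move at their own pace and stop on an object; the grip force is fixed at half the most. Time passes only in rows, so rows that repeat a pose let the fingers close. It gives the time, the measured TCP pose, the force, the opening and the grip force at its end, in the units of the state.
- bot.get_obs(): the state, without advancing time (a new reading comes with each control period).
- bot.camera(name): name is "scene" or "top" or "wrist"; returns a dict with "image" (480x640x3 uint8, red, green, blue), "range_z" (480x640 float32, m along the optical axis (not along the pixel's ray), 0 where there is no reading), "fx", "fy", "cx", "cy" (pixels), "distortion" ([k1, k2, p1, p2, k3] as OpenCV has them; the pictures are not rectified), "rvec" (rotation vector, rad) and "tvec" (3), from world to camera coordinates, as OpenCV has them. Camera axes: x right, y down, z forward; pixel columns grow to the right and rows downward; lengths in m; the calibration is good to about 2 mm. A picture is of the moment at which its call begins.
- bot.job_done(): hands the job in; it is judged then, once.
The state is a dict: "clock": time; "joint_pos": joint angles; "joint_vel": joint speeds; "tau": joint torques, N m; "eef_pos": TCP position; "tool_rot": TCP orientation; "ft_force": force on the tool from outside, world axes, zero at the start; "ft_torque": the same for the moment, N m; "grip_width": finger opening in m; "grasp_force": force on a finger pad.
Only numpy, scipy, OpenCV 4.12 (cv2) and the standard library are available. Lean on these libraries where they do the work, as an engineer would, in place of code of your own. Each camera call takes 0.05 s, during which the arm holds its last target. There are 200 camera calls.

## Working session

There is one attempt and no reset: what is moved stays moved. The work goes in short steps, Python scripts to look and compute and a tool call to move; the robot and the scene stay as the last step left them, time stands still between calls to the robot, and variables do not carry over. Pictures are saved under pics/ and viewed, at most 10 in all, crops included, and the job is handed in when it is done.

Besides the shell and the picture viewer there is one more tool, called after "Emit:" in YAML: its name, and indented under it one key for each argument. jog_arm: Moves the arm, as the interface text tells. Scaled input: -1 to 1 covers 300 mm each way for a shift and pi/4 rad each way for a turn. Its arguments: {"type":"object","properties":{"deltas":{"type":"array","items":{"type":"object","properties":{"fingers":{"type":"number"},"delta_pos":{"type":"array","items":{"type":"number"}},"yaw":{"type":"number"}}}}},"required":["deltas"]}

```bash
mkdir -p pics; cat > h.py <<'E'
import numpy as np,cv2
from workcell import bot
def cam(n):
    c=bot.camera(n);c['K']=np.array([[c['fx'],0,c['cx']],[0,c['fy'],c['cy']],[0,0,1]]);c['d']=np.array(c['distortion'],float)
    c['R']=cv2.Rodrigues(np.array(c['rvec'],float))[0];c['t']=np.array(c['tvec'],float).ravel();return c
def save(c,name,box=None,s=1):
    im=c['image'][:,:,::-1]
    if box: im=im[box[1]:box[3],box[0]:box[2]]
    cv2.imwrite('pics/'+name,cv2.resize(im,None,fx=s,fy=s,interpolation=cv2.INTER_CUBIC))
def plane(c,uv,z):
    p=cv2.undistortPoints(np.array(uv,float).reshape(-1,1,2),c['K'],c['d']).reshape(-1,2)
    r=np.c_[p,np.ones(len(p))]@c['R'];o=-c['R'].T@c['t']
    return o+r*((z-o[2])/r[:,2])[:,None]
def cloud(c):
    v,u=np.mgrid[:480,:640];uv=np.c_[u.ravel(),v.ravel()].astype(float)
    p=cv2.undistortPoints(uv.reshape(-1,1,2),c['K'],c['d']).reshape(-1,2)
    z=c['range_z'].ravel();P=(np.c_[p,np.ones(len(p))]*z[:,None]-c['t'])@c['R'];P[z==0]=np.nan
    return P.reshape(480,640,3)
def proj(c,P): return cv2.projectPoints(np.array(P,float).reshape(-1,1,3),np.array(c['rvec'],float),c['t'],c['K'],c['d'])[0].reshape(-1,2)
E
python3 - <<'E'
from h import *
for n in('top','scene'):
    c=cam(n);save(c,n+'0.png',s=1.25);print(n,-c['R'].T@c['t'],c['fx'],(c['range_z']>0).mean())
print(bot.get_obs())
E
```

```text
top [ 0.29925283 -0.02362974  1.50650825] 499.6444648406052 0.99595703125
scene [0.86205693 0.62990341 0.8306924 ] 470.7987642631567 0.9960514322916667
{'clock': 0.1, 'joint_pos': array([-1.29398604e+00,  2.41319970e-01,  3.86016683e-03,  1.33519083e+00,
        2.78571556e-05,  1.57077390e+00]), 'joint_vel': array([ 0.00054219, -0.00127075,  0.00470659,  0.00012095,  0.00109249,
       -0.00190121]), 'tau': array([ 1.89752034e-03, -3.73138046e+01,  2.53010327e+01,  1.08820110e-02,
        1.89285215e-04, -8.79574653e-07]), 'eef_pos': array([ 0.13649913, -0.48042383,  0.23051126]), 'tool_rot': array([ 9.90435317e-01,  1.37974720e-01, -1.14107668e-04, -9.20209262e-04]), 'ft_force': array([ 0.29733735,  0.50704704, -0.48836337]), 'ft_torque': array([-0.02674506, -0.04983856,  0.00136569]), 'grasp_force': 0.0, 'grip_width': 0.08564376558829317}
```

View pics/top0.png

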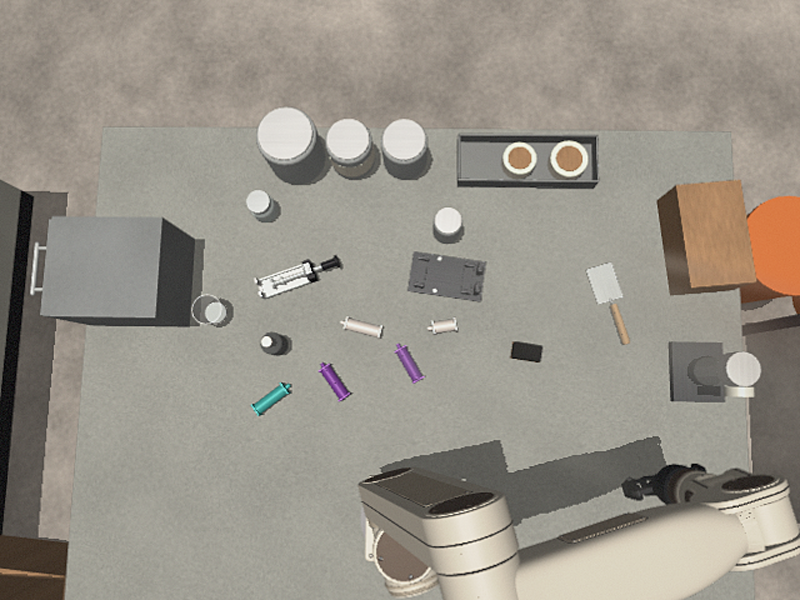

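View pics/scene0.png

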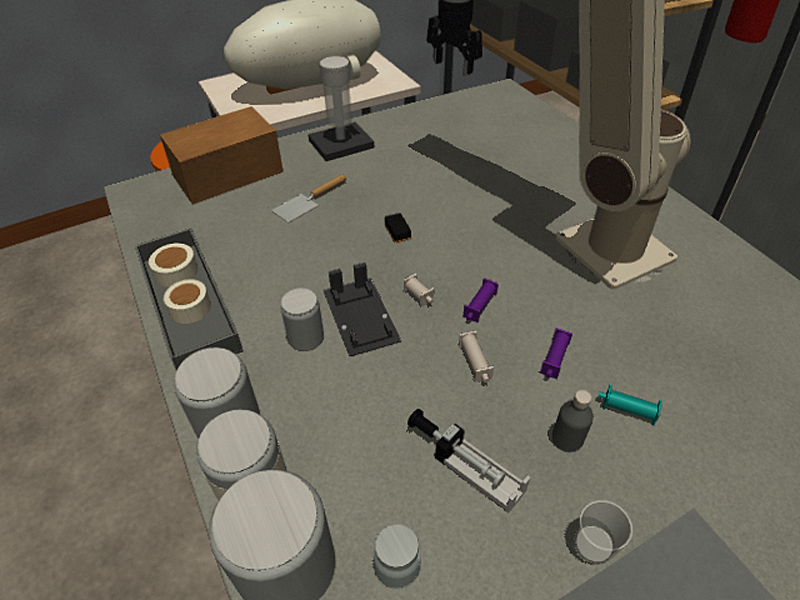

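The top view shows the gun at (300,275) with its knob at (335,262), on the right. The cradle is at (447,277) with its posts on the right at (480,275).

Candidates for the long cartridge (800-px top view):
- White long: (362,327)
- White short: (443,326)
- Purple: (335,381) and (409,363)
- Turquoise: (271,399)

I choose the white long one at (362,327), with its nozzle to the left at (343,321).

```bash
python3 - <<'E'
from h import *
c=cam('top');save(c,'crop1.png',(190,185,400,290),3.8)
s=cam('scene');P=cloud(c);Q=cloud(s)
def reg(u0,v0,u1,v1,zl,zh,name):
    cors=plane(c,[(u0,v0),(u1,v1)],0.02);x=sorted(cors[:,0]);y=sorted(cors[:,1])
    for nm,A in(('top',P),('scene',Q)):
        B=A.reshape(-1,3);m=(B[:,0]>x[0])&(B[:,0]<x[1])&(B[:,1]>y[0])&(B[:,1]<y[1])&(B[:,2]>zl)&(B[:,2]<zh);B=B[m]
        if len(B)<5: print(name,nm,len(B));continue
        r=cv2.minAreaRect((B[:,:2]*1000).astype(np.float32))
        print(name,nm,len(B),'rect mm',np.round(r[0],1),np.round(r[1],1),round(r[2],1),'z',np.round(np.percentile(B[:,2],[2,50,98])*1000,1))
reg(198,200,278,242,.008,.08,'gun')
reg(238,200,278,220,.008,.08,'gunknob+block')
reg(325,198,392,242,.0025,.08,'cradle')
reg(325,198,392,242,.03,.08,'posts')
reg(268,250,310,272,.008,.06,'longc')
reg(340,250,370,270,.008,.06,'shortc')
E
```

```text
gun top 849 rect mm [566.  268.1] [115.1 230. ] 3.1 z [ 8.2 22.2 60.5]
gun scene 2319 rect mm [567.7 271.5] [ 50.7 205.6] 20.4 z [ 8.4 19.  59.5]
gunknob+block top 251 rect mm [593.9 219.9] [ 37.3 111.2] 18.0 z [10.5 35.7 63.2]
gunknob+block scene 743 rect mm [591.8 225. ] [ 32.5 104. ] 11.8 z [ 9.1 33.4 60.6]
cradle top 1761 rect mm [575.2 -90.6] [131.4 202. ] 0.1 z [ 2.7  6.5 59.4]
cradle scene 2439 rect mm [575.3 -90.8] [202.6 131.1] 89.5 z [ 2.6  5.9 58.9]
posts top 79 rect mm [576.5 -93.3] [152.   72.9] 80.3 z [30.8 58.8 65.9]
posts scene 237 rect mm [ 562.4 -160.1] [14.  74.6] 81.2 z [30.4 49.2 61.9]
longc top 304 rect mm [444.  116.1] [119.5  48.8] 85.3 z [10.  27.2 36.8]
longc scene 543 rect mm [442.8 117.5] [102.5  32.9] 76.5 z [11.4 27.3 33. ]
shortc top 200 rect mm [455.2 -74.6] [75.1 47.5] 88.5 z [16.  27.7 35.3]
shortc scene 317 rect mm [447.7 -76.3] [32.4 69.4] 10.6 z [10.6 26.5 33.4]
```

View pics/crop1.png

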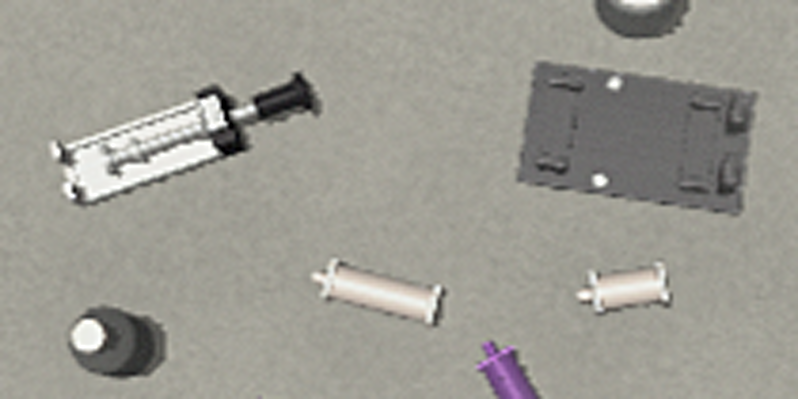

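The crop confirms the white long cartridge at (382,292) with its nozzle left at (320,277). The gun's front is to the left, and the posts are on the cradle's right. Next is one refinement of the cradle, the tin and the cartridge, along with the move helper.

```bash
cat >> h.py <<'E'
from scipy.spatial.transform import Rotation as Rn
def move(target,ang_deg,obs=None):
    """units for jog_arm to bring the TCP to target with tool x at world angle"""
    o=obs or bot.get_obs();R=Rn.from_quat(o['tool_rot']).as_matrix()
    cur=np.degrees(np.arctan2(R[1,0],R[0,0]))
    d=R.T@(np.array(target)-o['eef_pos'])/0.3
    return 'delta',np.round(d,3),'yaw',round(-((ang_deg-cur+180)%360-180)/45,3),'tcp',np.round(o['eef_pos'],4),'ang',round(cur,2)
def rect(A,x0,x1,y0,y1,zl,zh,pct=None):
    B=A.reshape(-1,3);B=B[(B[:,0]>x0)&(B[:,0]<x1)&(B[:,1]>y0)&(B[:,1]<y1)&(B[:,2]>zl)&(B[:,2]<zh)]
    g=np.zeros((500,500),np.uint8);ij=((B[:,:2]-[x0,y0])*1000).astype(int);ij=ij[(ij<500).all(1)];g[ij[:,0],ij[:,1]]=1
    g=cv2.morphologyEx(g,cv2.MORPH_CLOSE,np.ones((7,7)));g=cv2.morphologyEx(g,cv2.MORPH_OPEN,np.ones((5,5)))
    k=max(cv2.findContours(g,0,1)[0],key=cv2.contourArea);r=cv2.minAreaRect(k)
    return np.round([x0*1000+r[0][1],y0*1000+r[0][0]],1),np.round(r[1],1),round(90-r[2],1)
E
python3 - <<'E'
from h import *
c=cam('top');s=cam('scene');P=cloud(c);Q=cloud(s)
for n,A in(('top',P),('scene',Q)):
    print(n,'plate',rect(A,.49,.66,-.22,.04,.0025,.075),'posts',rect(A,.5,.64,-.2,-.13,.045,.07))
    print(' gun',rect(A,.5,.65,.16,.4,.009,.075),'long',rect(A,.40,.49,.04,.18,.008,.04),'tin',rect(A,.6,.8,-.17,0,.09,.11))
q=(np.array([(540,62),(757,95),(740,213),(517,183)])/3.8)+[190,185];print(plane(c,q,.004)*1000)
q=(np.array([(312,277)])/3.8)+[190,185];print('nose',plane(c,q,.016)*1000)
print(move((.46,-.2,.2),106));print(move((.5585,.2963,.2),110.4))
E
```

```text
top plate (array([581.8, -95.3]), array([218.6, 140.5]), 74.8) posts (array([ 539.5, -159.4]), array([ 9.8, 22.3]), 81.9)
 gun (array([570.1, 269. ]), array([ 49.4, 205.2]), 20.3) long (array([445.4, 114.1]), array([97.1, 28.2]), 77.6) tin (array([688. , -86.5]), array([60., 63.]), 0.0)
scene plate (array([570.9, -86.3]), array([184.1, 103.3]), 82.1) posts (array([ 587.5, -165. ]), array([23., 12.]), 0.0)
 gun (array([556.2, 301.3]), array([ 50.3, 142.2]), 20.1) long (array([444.2, 117.9]), array([103. ,  29.2]), 76.8) tin (array([686.5, -83.5]), array([61., 63.]), 0.0)
[[ 634.75425069  -11.16058867    4.        ]
 [ 609.9443908  -186.06952155    4.        ]
 [ 513.89688755 -172.54977965    4.        ]
 [ 535.59358523    5.75382225    4.        ]]
nose [[456.17012919 166.44941443  16.        ]]
('delta', array([ 1.293, -0.606,  0.104]), 'yaw', np.float64(-2.003), 'tcp', array([ 0.1366, -0.4808,  0.231 ]), 'ang', np.float64(15.86))
('delta', array([ 2.061, -2.107,  0.105]), 'yaw', np.float64(-2.101), 'tcp', array([ 0.1366, -0.4808,  0.231 ]), 'ang', np.float64(15.86))
```

Emit:
jog_arm:
  deltas:
    - {"delta_pos": [1,-1,0],"yaw": -1,"fingers": 1}
    - {"delta_pos": [1,-1,0],"yaw": -1,"fingers": 1}
    - {"delta_pos": [1,-1,0],"yaw": -1,"fingers": 1}
    - {"delta_pos": [1,-1,0],"yaw": -1,"fingers": 1}
    - {"delta_pos": [1,-1,0],"yaw": -1,"fingers": 1}
    - {"delta_pos": [1,-1,0],"yaw": -1,"fingers": 1}
    - {"delta_pos": [1,-1,0],"yaw": -1,"fingers": 1}
    - {"delta_pos": [1,-1,0],"yaw": -1,"fingers": 1}
    - {"delta_pos": [1,-1,0],"yaw": -1,"fingers": 1}
    - {"delta_pos": [1,-1,0],"yaw": -1,"fingers": 1}
    - {"delta_pos": [1,-1,0],"yaw": -1,"fingers": 1}

```text
clock: 1.4
eef_pos: [0.3432, -0.1101, 0.2313]
tool_rot: [0.862, 0.507, -0.0, 0.0]
ft_force: [-0.6, 0.4, 0.6]
grip_width: 0.0852
grasp_force: 0.0
```

```bash
python3 - <<'E'
from h import *
print(move((.5597,.2951,.16),110.4))
E
```

```text
('delta', array([ 1.531, -0.024,  0.237]), 'yaw', np.float64(-1.098), 'tcp', array([ 0.3432, -0.1101,  0.2313]), 'ang', np.float64(60.97))
```

Emit:
jog_arm:
  deltas:
    - {"delta_pos": [1,0,0.1],"yaw": -1,"fingers": 1}
    - {"delta_pos": [1,0,0.1],"yaw": -1,"fingers": 1}
    - {"delta_pos": [1,0,0.1],"yaw": -1,"fingers": 1}
    - {"delta_pos": [1,0,0.1],"yaw": -1,"fingers": 1}
    - {"delta_pos": [1,0,0.1],"yaw": -1,"fingers": 1}
    - {"delta_pos": [1,0,0.1],"yaw": -1,"fingers": 1}
    - {"delta_pos": [1,0,0.1],"yaw": -1,"fingers": 1}
    - {"delta_pos": [1,0,0.1],"yaw": -1,"fingers": 1}

```text
clock: 2.2
eef_pos: [0.4894, 0.1508, 0.2003]
tool_rot: [0.603, 0.798, -0.001, -0.0]
ft_force: [0.0, -0.8, 0.1]
grip_width: 0.0853
grasp_force: 0.0
```

```bash
python3 - <<'E'
from h import *
print(move((.5597,.2951,.16),110.4))
E
```

```text
('delta', array([0.399, 0.357, 0.133]), 'yaw', np.float64(-0.102), 'tcp', array([0.4894, 0.1508, 0.2003]), 'ang', np.float64(105.82))
```

Emit:
jog_arm:
  deltas:
    - {"delta_pos": [0.4,0.357,0.133],"yaw": -0.102,"fingers": 1}
    - {"delta_pos": [0.4,0.357,0.133],"yaw": -0.102,"fingers": 1}
    - {"delta_pos": [0.4,0.357,0.133],"yaw": -0.102,"fingers": 1}
    - {"delta_pos": [0.4,0.357,0.133],"yaw": -0.102,"fingers": 1}
    - {"delta_pos": [0.4,0.357,0.133],"yaw": -0.102,"fingers": 1}
    - {"delta_pos": [0.4,0.357,0.133],"yaw": -0.102,"fingers": 1}

```text
clock: 2.8
eef_pos: [0.5595, 0.2938, 0.1616]
tool_rot: [0.571, 0.821, -0.001, -0.0]
ft_force: [-0.8, -0.3, -1.2]
grip_width: 0.0855
grasp_force: 0.0
```

```bash
python3 - <<'E'
from h import *
w=cam('wrist')
G=np.array([.5597,.2951,.012]);a=np.radians(110.4);ex=np.array([np.cos(a),np.sin(a),0]);ey=np.array([-ex[1],ex[0],0])
pts=[G+ex*x+ey*y+[0,0,z-.012] for x,y,z in[(0,0,.018),(0,.024,.018),(0,-.024,.018),(.076,.024,.044),(.076,-.024,.044),(-.045,.024,.046),(-.045,-.024,.046),(-.129,0,.026)]]
im=w['image'].copy()
for u in proj(w,pts):
    if abs(u).max()<2000: cv2.circle(im,tuple(int(v) for v in u),4,(255,0,0),-1)
w['image']=im;save(w,'wrist1.png');W=cloud(w)
print(rect(W,.5,.65,.16,.4,.012,.075));print(move(G+[0,0,-.012],110.4),-w['R'].T@w['t'])
E
```

```text
(array([555.8, 301.7]), array([ 49. , 141.8]), 20.3)
('delta', array([0.004, 0.002, 0.54 ]), 'yaw', np.float64(-0.003), 'tcp', array([0.5596, 0.2937, 0.1621]), 'ang', np.float64(110.28)) [0.53194598 0.36680252 0.30450135]
```

View pics/wrist1.png

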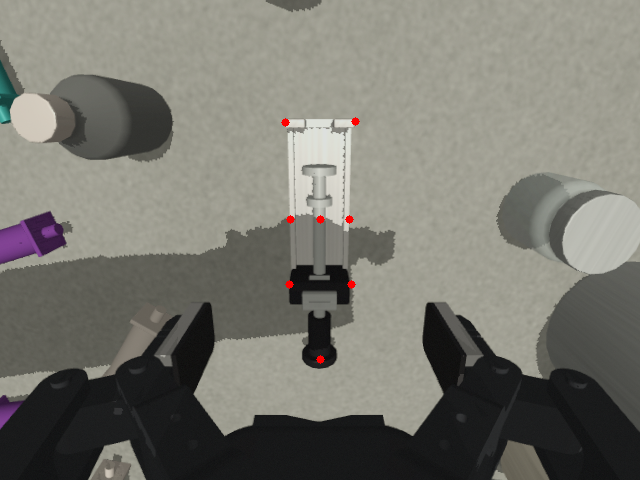

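The wrist view shows the gun centred at column 320. The projected points land on the plate corners (285,122)/(355,121), the walls (row 219) and the knob (320,358), so the fit is within about 2 mm. I'll descend and grip.

Emit:
jog_arm:
  deltas:
    - {"delta_pos": [0.008,0.002,0.15],"fingers": 1}
    - {"delta_pos": [0.008,0.002,0.3],"fingers": 1}
    - {"delta_pos": [0.008,0.002,0.42],"fingers": 1}
    - {"delta_pos": [0.008,0.002,0.5],"fingers": 1}
    - {"delta_pos": [0.008,0.002,0.535],"fingers": 1}
    - {"delta_pos": [0.008,0.002,0.535],"fingers": 1}
    - {"delta_pos": [0.008,0.002,0.535],"fingers": 0}
    - {"delta_pos": [0.008,0.002,0.535],"fingers": 0}
    - {"delta_pos": [0.008,0.002,0.535],"fingers": 0}
    - {"delta_pos": [0.008,0.002,0.535],"fingers": 0}
    - {"delta_pos": [0.008,0.002,0.535],"fingers": 0}
    - {"delta_pos": [0.008,0.002,0.535],"fingers": 0}

```text
invalid input at $.deltas[0]: expected keys fingers, delta_pos, yaw
```

Emit:
jog_arm:
  deltas:
    - {"delta_pos": [0.008,0.002,0.15],"yaw": 0,"fingers": 1}
    - {"delta_pos": [0.008,0.002,0.3],"yaw": 0,"fingers": 1}
    - {"delta_pos": [0.008,0.002,0.42],"yaw": 0,"fingers": 1}
    - {"delta_pos": [0.008,0.002,0.5],"yaw": 0,"fingers": 1}
    - {"delta_pos": [0.008,0.002,0.535],"yaw": 0,"fingers": 1}
    - {"delta_pos": [0.008,0.002,0.535],"yaw": 0,"fingers": 1}
    - {"delta_pos": [0.008,0.002,0.535],"yaw": 0,"fingers": 0}
    - {"delta_pos": [0.008,0.002,0.535],"yaw": 0,"fingers": 0}
    - {"delta_pos": [0.008,0.002,0.535],"yaw": 0,"fingers": 0}
    - {"delta_pos": [0.008,0.002,0.535],"yaw": 0,"fingers": 0}
    - {"delta_pos": [0.008,0.002,0.535],"yaw": 0,"fingers": 0}
    - {"delta_pos": [0.008,0.002,0.535],"yaw": 0,"fingers": 0}

```text
clock: 4.05
eef_pos: [0.5606, 0.2994, 0.0033]
tool_rot: [0.57, 0.821, 0.002, 0.001]
ft_force: [-0.4, -1.2, 6.0]
grip_width: 0.0463
grasp_force: 63.9
```

Emit:
jog_arm:
  deltas:
    - {"delta_pos": [0,0,-0.08],"yaw": 0,"fingers": 0}
    - {"delta_pos": [0,0,-0.2],"yaw": 0,"fingers": 0}
    - {"delta_pos": [0,0,-0.35],"yaw": 0,"fingers": 0}
    - {"delta_pos": [0,0,-0.45],"yaw": 0,"fingers": 0}
    - {"delta_pos": [0,0,-0.45],"yaw": 0,"fingers": 0}

```text
clock: 4.55
eef_pos: [0.5624, 0.3006, 0.1419]
tool_rot: [0.57, 0.821, 0.005, 0.003]
ft_force: [0.1, 0.6, -3.4]
grip_width: 0.0464
grasp_force: 63.3
```

```bash
python3 - <<'E'
from h import *
s=cam('scene');Q=cloud(s);print(bot.get_obs()['grip_width'],bot.get_obs()['eef_pos'])
w=cam('wrist');save(w,'wrist2.png')
W=cloud(w);B=W.reshape(-1,3)
m=(B[:,2]>.12)&(B[:,2]<.30)&(abs(B[:,0]-.56)<.1)&(B[:,1]>.33)&(B[:,1]<.42);B=B[m]
print(len(B)); 
if len(B):print(np.percentile(B,[1,50,99],axis=0))
print(rect(W,.5,.65,.30,.4,.12,.20))
print(move((.574,-.085,.14),81.7))
E
```

```text
0.0465857913165426 [0.56075153 0.29972554 0.13844226]
20922
[[0.5149585  0.33011329 0.14417459]
 [0.54707491 0.34583806 0.15284863]
 [0.61416587 0.37521935 0.23094682]]
(array([561.3, 336.6]), array([87. , 81.5]), 12.8)
('delta', array([-1.216, -0.401, -0.015]), 'yaw', np.float64(0.639), 'tcp', array([0.5591, 0.2988, 0.1357]), 'ang', np.float64(110.46))
```

View pics/wrist2.png

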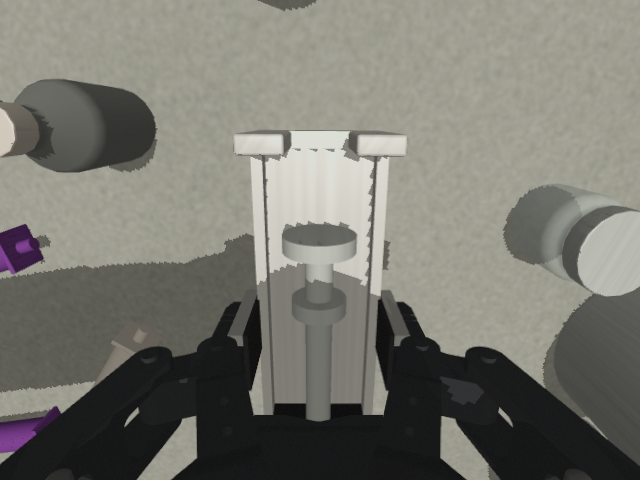

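The gun is held level between the pads, with the front plate at (320,140). I'll carry it to above the cradle.

Emit:
jog_arm:
  deltas:
    - {"delta_pos": [-0.1,-0.035,0],"yaw": 0.05,"fingers": 0}
    - {"delta_pos": [-0.23,-0.075,0],"yaw": 0.15,"fingers": 0}
    - {"delta_pos": [-0.37,-0.12,0],"yaw": 0.25,"fingers": 0}
    - {"delta_pos": [-0.51,-0.17,0],"yaw": 0.35,"fingers": 0}
    - {"delta_pos": [-0.65,-0.21,0],"yaw": 0.45,"fingers": 0}
    - {"delta_pos": [-0.79,-0.26,0],"yaw": 0.55,"fingers": 0}
    - {"delta_pos": [-0.91,-0.3,0],"yaw": 0.639,"fingers": 0}
    - {"delta_pos": [-1,-0.33,0],"yaw": 0.639,"fingers": 0}
    - {"delta_pos": [-1,-0.33,0],"yaw": 0.639,"fingers": 0}
    - {"delta_pos": [-1,-0.33,0],"yaw": 0.639,"fingers": 0}

```text
clock: 5.65
eef_pos: [0.5693, -0.0175, 0.133]
tool_rot: [0.757, 0.653, -0.002, -0.002]
ft_force: [-0.5, -0.2, -4.3]
grip_width: 0.0465
grasp_force: 63.3
```

```bash
python3 - <<'E'
from h import *
print(move((.5743,-.083,.10),81.7))
E
```

```text
('delta', array([-0.213,  0.049,  0.11 ]), 'yaw', np.float64(-0.002), 'tcp', array([ 0.5693, -0.0175,  0.133 ]), 'ang', np.float64(81.6))
```

Emit:
jog_arm:
  deltas:
    - {"delta_pos": [-0.1,0.025,0],"yaw": 0,"fingers": 0}
    - {"delta_pos": [-0.213,0.049,0],"yaw": 0,"fingers": 0}
    - {"delta_pos": [-0.213,0.049,0.11],"yaw": 0,"fingers": 0}
    - {"delta_pos": [-0.213,0.049,0.11],"yaw": 0,"fingers": 0}
    - {"delta_pos": [-0.213,0.049,0.11],"yaw": 0,"fingers": 0}
    - {"delta_pos": [-0.213,0.049,0.11],"yaw": 0,"fingers": 0}

```text
clock: 6.25
eef_pos: [0.577, -0.081, 0.1034]
tool_rot: [0.756, 0.655, 0.0, 0.0]
ft_force: [0.6, 0.4, -3.4]
grip_width: 0.0463
grasp_force: 63.7
```

```bash
python3 - <<'E'
from h import *
print(move((.5743,-.083,.035),81.7))
a=np.radians(81.7);ex=np.array([np.cos(a),np.sin(a),0]);ey=np.array([-ex[1],ex[0],0]);S=np.array([.574,-.085,0])
L=lambda x,y,z:S+ex*x+ey*y+[0,0,z]
out=[]
for n in('scene','wrist'):
    c=cam(n);im=c['image'].copy()
    cr=[L(x,y,z) for x in(50/1e3,74/1e3) for y in(-.029,.029) for z in(.024,)]+[L(-.081,y,.06) for y in(-.037,-.013,.013,.037)]+[L(-.064,y,.024) for y in(-.029,.029)]
    for u in proj(c,cr):
        if abs(u).max()<2000: cv2.circle(im,tuple(int(round(v)) for v in u),1,(255,0,0),-1)
    if n=='scene': im=cv2.resize(im[190:320,230:360],(600,600),interpolation=cv2.INTER_CUBIC)
    else: im=cv2.resize(im[0:420,140:500],(514,600))
    out.append(im)
im=np.hstack(out);im=cv2.resize(im,(800,int(im.shape[0]*800/im.shape[1])));cv2.imwrite('pics/c3.png',im[:,:,::-1])
E
```

```text
('delta', array([-0.008, -0.008,  0.228]), 'yaw', np.float64(0.002), 'tcp', array([ 0.577 , -0.081 ,  0.1034]), 'ang', np.float64(81.81))
```

View pics/c3.png

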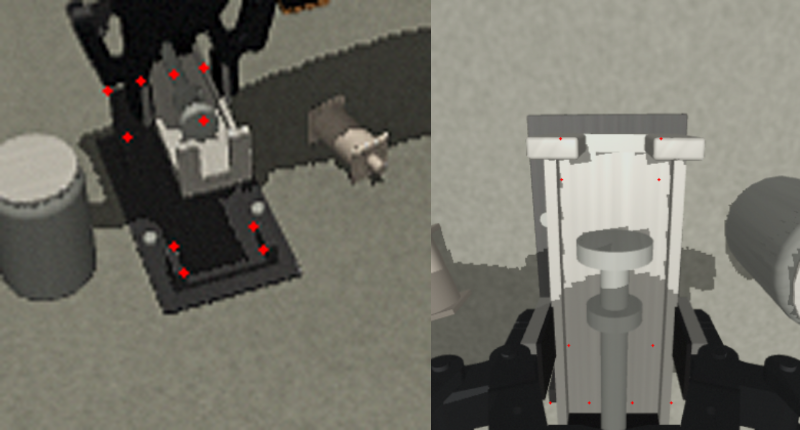

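The dots sit on the front cheeks (175,247)/(253,227) and the gun lies over them, centred within about 2 mm. I'll lower it.

Emit:
jog_arm:
  deltas:
    - {"delta_pos": [-0.008,-0.008,0.08],"yaw": 0.002,"fingers": 0}
    - {"delta_pos": [-0.008,-0.008,0.16],"yaw": 0.002,"fingers": 0}
    - {"delta_pos": [-0.008,-0.008,0.2],"yaw": 0.002,"fingers": 0}
    - {"delta_pos": [-0.008,-0.008,0.23],"yaw": 0.002,"fingers": 0}
    - {"delta_pos": [-0.008,-0.008,0.26],"yaw": 0.002,"fingers": 0}
    - {"delta_pos": [-0.008,-0.008,0.28],"yaw": 0.002,"fingers": 0}
    - {"delta_pos": [-0.008,-0.008,0.295],"yaw": 0.002,"fingers": 0}
    - {"delta_pos": [-0.008,-0.008,0.295],"yaw": 0.002,"fingers": 0}
    - {"delta_pos": [-0.008,-0.008,0.295],"yaw": 0.002,"fingers": 0}

```text
clock: 7.25
eef_pos: [0.5742, -0.0844, 0.0147]
tool_rot: [0.757, 0.653, 0.0, 0.0]
ft_force: [-0.0, 0.9, -3.7]
grip_width: 0.0465
grasp_force: 63.7
```

Emit:
jog_arm:
  deltas:
    - {"delta_pos": [0,0,0.005],"yaw": 0,"fingers": 0}
    - {"delta_pos": [0,0,0.005],"yaw": 0,"fingers": 0}
    - {"delta_pos": [0,0,0.005],"yaw": 0,"fingers": 0}

```text
clock: 7.55
eef_pos: [0.5745, -0.0844, 0.0134]
tool_rot: [0.757, 0.653, 0.0, 0.0]
ft_force: [-0.2, -0.5, -3.3]
grip_width: 0.0462
grasp_force: 63.8
```

Emit:
jog_arm:
  deltas:
    - {"delta_pos": [0,0,0.005],"yaw": 0,"fingers": 0}
    - {"delta_pos": [0,0,0.007],"yaw": 0,"fingers": 0}
    - {"delta_pos": [0,0,0.007],"yaw": 0,"fingers": 0}

```text
clock: 7.85
eef_pos: [0.5745, -0.0844, 0.0133]
tool_rot: [0.757, 0.653, 0.001, 0.001]
ft_force: [-4.7, 0.1, 10.0]
grip_width: 0.0458
grasp_force: 65.3
```

Contact with the saddles. I'll open and lift.

Emit:
jog_arm:
  deltas:
    - {"delta_pos": [0,0,0.002],"yaw": 0,"fingers": 1}
    - {"delta_pos": [0,0,0.002],"yaw": 0,"fingers": 1}
    - {"delta_pos": [0,0,0.0],"yaw": 0,"fingers": 1}
    - {"delta_pos": [0,0,0],"yaw": 0,"fingers": 1}
    - {"delta_pos": [0,0,0],"yaw": 0,"fingers": 1}
    - {"delta_pos": [0,0,-0.1],"yaw": 0,"fingers": 1}
    - {"delta_pos": [0,0,-0.25],"yaw": 0,"fingers": 1}
    - {"delta_pos": [0,0,-0.4],"yaw": 0,"fingers": 1}
    - {"delta_pos": [0,0,-0.5],"yaw": 0,"fingers": 1}
    - {"delta_pos": [0,0,-0.5],"yaw": 0,"fingers": 1}

```text
clock: 8.85
eef_pos: [0.5775, -0.0848, 0.1666]
tool_rot: [0.757, 0.653, 0.004, 0.004]
ft_force: [-0.5, 0.4, 0.6]
grip_width: 0.0853
grasp_force: 0.0
```

```bash
python3 - <<'E'
from h import *
S=np.array([.574,-.085,0]);out=[]
for n in('scene','wrist'):
    c=cam(n);A=cloud(c)
    print(n,'gun body>27mm',rect(A,.5,.65,-.145,.02,.03,.08))
    a=np.radians(81.7);ex=np.array([np.cos(a),np.sin(a),0]);ey=np.array([-ex[1],ex[0],0])
    B=A.reshape(-1,3)-S;l=np.c_[B@ex,B@ey,B[:,2]]*1000
    f=l[(abs(l[:,1])<24)&(l[:,0]>60)&(l[:,0]<90)&(l[:,2]>40)&(l[:,2]<60)];print('front plate top',len(f),np.round(np.percentile(f,[3,50,97],axis=0),1))
    t=l[(abs(l[:,1])<30)&(l[:,0]>-70)&(l[:,0]<-40)&(l[:,2]>50)&(l[:,2]<75)];print('block',len(t),np.round(np.percentile(t,[3,50,97],axis=0),1) if len(t) else '')
    k=l[(abs(l[:,1])<30)&(l[:,0]>-145)&(l[:,0]<-88)&(l[:,2]>25)&(l[:,2]<75)];print('knob',len(k),np.round(np.percentile(k,[3,50,97],axis=0),1) if len(k) else '')
    im=c['image'];out.append(cv2.resize(im[150:320,220:390] if n=='scene' else im[:,80:560],(400,400),interpolation=cv2.INTER_CUBIC))
cv2.imwrite('pics/c4.png',np.hstack(out)[:,:,::-1])
N=S-ex*.103
print(move((N[0],N[1],.163),81.7))
E
```

```text
scene gun body>27mm (array([ 566., -134.]), array([46., 22.]), 0.0)
front plate top 75 [[ 68.4 -22.8  40.7]
 [ 72.6   9.6  49.1]
 [ 75.3  22.1  55.7]]
block 195 [[-66.6 -22.7  51. ]
 [-53.2  -1.3  56.5]
 [-45.1  22.3  72.1]]
knob 132 [[-128.8  -12.4   29.9]
 [-120.9   -0.9   45.3]
 [ -92.    13.9   52.6]]
wrist gun body>27mm (array([566. , -94.7]), array([102.1,  47.2]), 88.1)
front plate top 417 [[ 69.2 -23.   44.6]
 [ 72.    9.6  54.1]
 [ 75.1  22.5  55.4]]
block 1902 [[-63.7 -21.1  51.4]
 [-51.9   1.1  56.8]
 [-44.8  22.7  72.5]]
knob 1308 [[-127.9  -11.5   33.9]
 [-115.5    1.5   45.3]
 [ -89.4   14.5   51.8]]
('delta', array([-0.346, -0.   , -0.005]), 'yaw', np.float64(-0.002), 'tcp', array([ 0.5743, -0.0843,  0.1614]), 'ang', np.float64(81.61))
```

View pics/c4.png

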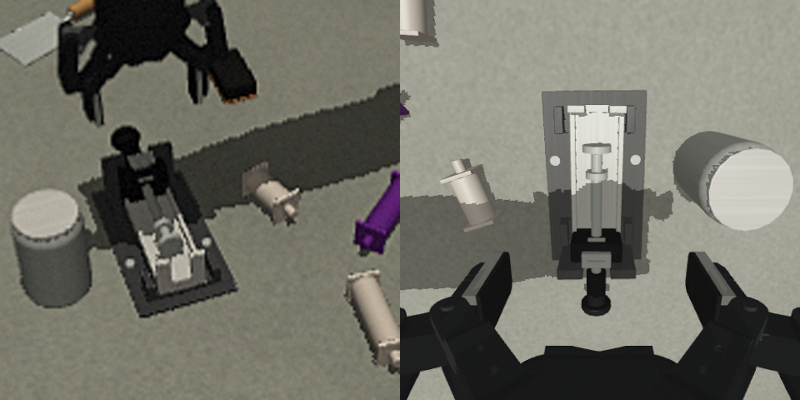

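Both views show the gun seated between the cheeks, with the knob sticking out past the posts (wrist crop 596,300). The front plate top reads 54 mm and the block spans -65 to -45 mm, as they should. Next is the knob grip.

Emit:
jog_arm:
  deltas:
    - {"delta_pos": [-0.15,0,0],"yaw": 0,"fingers": 1}
    - {"delta_pos": [-0.3,0,0],"yaw": 0,"fingers": 1}
    - {"delta_pos": [-0.35,0,0.02],"yaw": 0,"fingers": 1}
    - {"delta_pos": [-0.35,0,0.1],"yaw": 0,"fingers": 1}
    - {"delta_pos": [-0.35,0,0.22],"yaw": 0,"fingers": 1}
    - {"delta_pos": [-0.35,0,0.33],"yaw": 0,"fingers": 1}
    - {"delta_pos": [-0.35,0,0.42],"yaw": 0,"fingers": 1}
    - {"delta_pos": [-0.35,0,0.47],"yaw": 0,"fingers": 1}
    - {"delta_pos": [-0.35,0,0.48],"yaw": 0,"fingers": 1}
    - {"delta_pos": [-0.35,0,0.48],"yaw": 0,"fingers": 1}
    - {"delta_pos": [-0.35,0,0.48],"yaw": 0,"fingers": 1}

```text
clock: 10.05
eef_pos: [0.559, -0.1881, 0.0172]
tool_rot: [0.757, 0.654, 0.0, 0.0]
ft_force: [-0.1, -0.1, 0.7]
grip_width: 0.0853
grasp_force: 0.0
```

```bash
python3 - <<'E'
from h import *
a=np.radians(81.7);ex=np.array([np.cos(a),np.sin(a),0]);N=np.array([.574,-.085,0])-ex*.104
print(move((N[0],N[1],.017),81.7),bot.get_obs()['ft_force'])
E
```

```text
('delta', array([ 0.001, -0.   ,  0.001]), 'yaw', np.float64(-0.002), 'tcp', array([ 0.559 , -0.1881,  0.0172]), 'ang', np.float64(81.61)) [-0.09780241 -0.08540632  0.74281518]
```

Emit:
jog_arm:
  deltas:
    - {"delta_pos": [0,0,0],"yaw": 0,"fingers": 0}
    - {"delta_pos": [0,0,0],"yaw": 0,"fingers": 0}
    - {"delta_pos": [0,0,0],"yaw": 0,"fingers": 0}
    - {"delta_pos": [0,0,0],"yaw": 0,"fingers": 0}
    - {"delta_pos": [0,0,0],"yaw": 0,"fingers": 0}
    - {"delta_pos": [0,0,0],"yaw": 0,"fingers": 0}
    - {"delta_pos": [0,0,0],"yaw": 0,"fingers": 0}
    - {"delta_pos": [0,0,0],"yaw": 0,"fingers": 0}

```text
clock: 10.85
eef_pos: [0.5588, -0.1882, 0.0173]
tool_rot: [0.757, 0.653, 0.0, 0.0]
ft_force: [-1.1, 0.4, 5.1]
grip_width: 0.0186
grasp_force: 58.5
```

Emit:
jog_arm:
  deltas:
    - {"delta_pos": [-0.03,0,0],"yaw": 0,"fingers": 0}
    - {"delta_pos": [-0.06,0,0],"yaw": 0,"fingers": 0}
    - {"delta_pos": [-0.09,0,0],"yaw": 0,"fingers": 0}
    - {"delta_pos": [-0.12,0,0],"yaw": 0,"fingers": 0}
    - {"delta_pos": [-0.15,0,0],"yaw": 0,"fingers": 0}
    - {"delta_pos": [-0.18,0,0],"yaw": 0,"fingers": 0}
    - {"delta_pos": [-0.21,0,0],"yaw": 0,"fingers": 0}
    - {"delta_pos": [-0.24,0,0],"yaw": 0,"fingers": 0}
    - {"delta_pos": [-0.255,0,0],"yaw": 0,"fingers": 0}
    - {"delta_pos": [-0.255,0,0],"yaw": 0,"fingers": 0}

```text
clock: 11.85
eef_pos: [0.5478, -0.263, 0.0165]
tool_rot: [0.757, 0.654, 0.002, -0.001]
ft_force: [2.5, 6.1, 2.8]
grip_width: 0.0184
grasp_force: 58.5
```

Emit:
jog_arm:
  deltas:
    - {"delta_pos": [-0.005,0,0],"yaw": 0,"fingers": 0}
    - {"delta_pos": [-0.01,0,0],"yaw": 0,"fingers": 0}
    - {"delta_pos": [-0.015,0,0],"yaw": 0,"fingers": 0}
    - {"delta_pos": [-0.02,0,0],"yaw": 0,"fingers": 0}
    - {"delta_pos": [-0.02,0,0],"yaw": 0,"fingers": 0}

```text
clock: 12.35
eef_pos: [0.5471, -0.2683, 0.0164]
tool_rot: [0.757, 0.654, 0.002, -0.001]
ft_force: [2.3, 7.3, 3.5]
grip_width: 0.018
grasp_force: 58.5
```

Emit:
jog_arm:
  deltas:
    - {"delta_pos": [-0.004,0,0],"yaw": 0,"fingers": 0}
    - {"delta_pos": [-0.008,0,0],"yaw": 0,"fingers": 0}
    - {"delta_pos": [-0.01,0,0],"yaw": 0,"fingers": 0}
    - {"delta_pos": [-0.01,0,0],"yaw": 0,"fingers": 0}

```text
clock: 12.75
eef_pos: [0.5467, -0.2711, 0.0164]
tool_rot: [0.757, 0.654, 0.002, -0.001]
ft_force: [3.7, 9.1, 2.6]
grip_width: 0.0184
grasp_force: 58.5
```

Emit:
jog_arm:
  deltas:
    - {"delta_pos": [-0.004,0,0],"yaw": 0,"fingers": 0}
    - {"delta_pos": [-0.008,0,0],"yaw": 0,"fingers": 0}
    - {"delta_pos": [-0.01,0,0],"yaw": 0,"fingers": 0}
    - {"delta_pos": [-0.01,0,0],"yaw": 0,"fingers": 0}

```text
clock: 13.15
eef_pos: [0.5466, -0.2722, 0.0163]
tool_rot: [0.756, 0.654, 0.003, -0.002]
ft_force: [4.7, 12.7, 2.9]
grip_width: 0.0183
grasp_force: 58.5
```

Emit:
jog_arm:
  deltas:
    - {"delta_pos": [-0.005,0,0],"yaw": 0,"fingers": 0}
    - {"delta_pos": [-0.01,0,0],"yaw": 0,"fingers": 0}
    - {"delta_pos": [-0.015,0,0],"yaw": 0,"fingers": 0}
    - {"delta_pos": [-0.015,0,0],"yaw": 0,"fingers": 0}

```text
clock: 13.55
eef_pos: [0.5468, -0.2723, 0.0159]
tool_rot: [0.755, 0.655, 0.007, -0.005]
ft_force: [7.5, 23.8, 3.2]
grip_width: 0.0178
grasp_force: 58.6
```

Emit:
jog_arm:
  deltas:
    - {"delta_pos": [0.01,0,0],"yaw": 0,"fingers": 0}
    - {"delta_pos": [0.02,0,0],"yaw": 0,"fingers": 0}
    - {"delta_pos": [0.03,0,0],"yaw": 0,"fingers": 0}
    - {"delta_pos": [0.036,0,0],"yaw": 0,"fingers": 0}
    - {"delta_pos": [0.036,0,0],"yaw": 0,"fingers": 0}
    - {"delta_pos": [0.036,0,0],"yaw": 0,"fingers": 0}

```text
clock: 14.15
eef_pos: [0.547, -0.2681, 0.0164]
tool_rot: [0.757, 0.654, 0.002, -0.001]
ft_force: [2.1, 7.6, 2.8]
grip_width: 0.0183
grasp_force: 58.5
```

Emit:
jog_arm:
  deltas:
    - {"delta_pos": [0.004,0,0],"yaw": 0,"fingers": 0}
    - {"delta_pos": [0.008,0,0],"yaw": 0,"fingers": 0}
    - {"delta_pos": [0.008,0,0],"yaw": 0,"fingers": 0}
    - {"delta_pos": [0.008,0,0],"yaw": 0,"fingers": 0}

```text
clock: 14.55
eef_pos: [0.5468, -0.2678, 0.0167]
tool_rot: [0.757, 0.653, -0.0, 0.0]
ft_force: [0.3, 0.6, 2.1]
grip_width: 0.0182
grasp_force: 58.5
```

The catch holds: the force dropped to zero with only 0.3 mm of motion, 4.5 mm back from the stop. I'll open and lift.

Emit:
jog_arm:
  deltas:
    - {"delta_pos": [0,0,0],"yaw": 0,"fingers": 1}
    - {"delta_pos": [0,0,0],"yaw": 0,"fingers": 1}
    - {"delta_pos": [0,0,0],"yaw": 0,"fingers": 1}
    - {"delta_pos": [0,0,0],"yaw": 0,"fingers": 1}
    - {"delta_pos": [0,0,0],"yaw": 0,"fingers": 1}
    - {"delta_pos": [0,0,0],"yaw": 0,"fingers": 1}
    - {"delta_pos": [0,0,-0.1],"yaw": 0,"fingers": 1}
    - {"delta_pos": [0,0,-0.25],"yaw": 0,"fingers": 1}
    - {"delta_pos": [0,0,-0.4],"yaw": 0,"fingers": 1}
    - {"delta_pos": [0,0,-0.55],"yaw": 0,"fingers": 1}
    - {"delta_pos": [0,0,-0.6],"yaw": 0,"fingers": 1}
    - {"delta_pos": [0,0,-0.6],"yaw": 0,"fingers": 1}

```text
clock: 15.75
eef_pos: [0.5489, -0.268, 0.2008]
tool_rot: [0.757, 0.653, 0.001, 0.004]
ft_force: [0.6, -0.2, -0.3]
grip_width: 0.0855
grasp_force: 0.0
```

```bash
python3 - <<'E'
from h import *
S=np.array([.574,-.085,0]);a=np.radians(81.7);ex=np.array([np.cos(a),np.sin(a),0]);ey=np.array([-ex[1],ex[0],0])
out=[]
for n in('scene','wrist'):
    c=cam(n);A=cloud(c);B=A.reshape(-1,3)-S;l=np.c_[B@ex,B@ey,B[:,2]]*1000
    for nm,x0,x1,z0,z1 in(('front',55,90,40,60),('block',-85,-35,49,75),('disc',-48,50,27,55),('knob',-230,-90,25,75)):
        f=l[(abs(l[:,1])<24)&(l[:,0]>x0)&(l[:,0]<x1)&(l[:,2]>z0)&(l[:,2]<z1)];print(n,nm,len(f),np.round(np.percentile(f,[3,50,97],axis=0),1).tolist() if len(f) else '')
    im=c['image'];out.append(cv2.resize(im[150:320,220:390] if n=='scene' else im[:,80:560],(400,400),interpolation=cv2.INTER_CUBIC))
    print('long',rect(A,.40,.49,.04,.18,.008,.04))
cv2.imwrite('pics/c5.png',np.hstack(out)[:,:,::-1])
print(move((.442,.112,.15),76.8))
E
```

```text
scene front 78 [[62.4, -23.3, 41.1], [68.2, 9.8, 50.1], [71.0, 23.4, 56.4]]
scene block 231 [[-79.3, -22.9, 49.9], [-58.3, -0.5, 57.0], [-47.7, 22.2, 72.1]]
scene disc 166 [[-45.7, -23.5, 27.1], [-38.9, -0.6, 29.9], [38.9, 23.4, 49.9]]
scene knob 217 [[-210.2, -11.4, 32.4], [-177.9, -0.6, 42.1], [-107.6, 12.1, 51.4]]
long (array([443.4, 117.3]), array([101.1,  31.3]), 76.0)
wrist front 0 
wrist block 2638 [[-80.5, -22.0, 50.8], [-63.8, 0.7, 59.0], [-48.2, 22.8, 72.4]]
wrist disc 789 [[-45.3, -22.9, 27.3], [-41.0, -0.0, 35.3], [-20.1, 23.5, 49.7]]
wrist knob 2571 [[-207.7, -8.8, 37.1], [-169.0, 1.0, 41.8], [-94.3, 11.6, 51.5]]Traceback (most recent call last):
  File "<stdin>", line 9, in <module>
  File "h.py", line 31, in rect
    k=max(cv2.findContours(g,0,1)[0],key=cv2.contourArea);r=cv2.minAreaRect(k)
ValueError: max() iterable argument is empty
```

The numbers confirm it. The gun sits 4.5 mm back on the posts, and the knob head end is at -209 mm, as expected for a plunger travel of 0.076. On to the cartridge.

```bash
python3 - <<'E'
from h import *
print(move((.4422,.1118,.15),76.6))
E
```

```text
('delta', array([ 1.198, -0.528,  0.154]), 'yaw', np.float64(0.111), 'tcp', array([ 0.5466, -0.2669,  0.1961]), 'ang', np.float64(81.61))
```

Emit:
jog_arm:
  deltas:
    - {"delta_pos": [1,-0.44,0],"yaw": 0.111,"fingers": 1}
    - {"delta_pos": [1,-0.44,0],"yaw": 0.111,"fingers": 1}
    - {"delta_pos": [1,-0.44,0],"yaw": 0.111,"fingers": 1}
    - {"delta_pos": [1,-0.44,0],"yaw": 0.111,"fingers": 1}
    - {"delta_pos": [1,-0.44,0],"yaw": 0.111,"fingers": 1}
    - {"delta_pos": [1,-0.44,0],"yaw": 0.111,"fingers": 1}
    - {"delta_pos": [1,-0.44,0],"yaw": 0.111,"fingers": 1}
    - {"delta_pos": [1,-0.44,0],"yaw": 0.111,"fingers": 1}
    - {"delta_pos": [1,-0.44,0],"yaw": 0.111,"fingers": 1}

```text
clock: 16.75
eef_pos: [0.4589, 0.0492, 0.195]
tool_rot: [0.784, 0.621, -0.002, -0.001]
ft_force: [0.9, -0.0, -0.1]
grip_width: 0.0852
grasp_force: 0.0
```

```bash
python3 - <<'E'
from h import *
print(move((.4422,.1118,.14),76.6))
E
```

```text
('delta', array([ 0.19 , -0.102,  0.183]), 'yaw', np.float64(0.003), 'tcp', array([0.4589, 0.0492, 0.195 ]), 'ang', np.float64(76.71))
```

Emit:
jog_arm:
  deltas:
    - {"delta_pos": [0.1,-0.05,0.09],"yaw": 0,"fingers": 1}
    - {"delta_pos": [0.19,-0.102,0.183],"yaw": 0,"fingers": 1}
    - {"delta_pos": [0.19,-0.102,0.183],"yaw": 0,"fingers": 1}
    - {"delta_pos": [0.19,-0.102,0.183],"yaw": 0,"fingers": 1}
    - {"delta_pos": [0.19,-0.102,0.183],"yaw": 0,"fingers": 1}

```text
clock: 17.25
eef_pos: [0.4446, 0.1104, 0.1423]
tool_rot: [0.785, 0.619, 0.0, 0.0]
ft_force: [0.7, -0.3, -0.8]
grip_width: 0.0851
grasp_force: 0.0
```

```bash
python3 - <<'E'
from h import *
c=cam('wrist');A=cloud(c)
r=rect(A,.40,.49,.04,.19,.014,.045);print(r)
a=np.radians(76.6);ex=np.array([np.cos(a),np.sin(a),0]);ey=np.array([-ex[1],ex[0],0]);M=np.array([.4422,.1118,.016]);im=c['image'].copy()
for u in proj(c,[M+ex*.056,M+ex*.044+ey*.016+[0,0,.016],M+ex*.044-ey*.016+[0,0,.016],M-ex*.044+ey*.016+[0,0,.016],M-ex*.044-ey*.016+[0,0,.016]]): cv2.circle(im,tuple(int(v) for v in u),3,(255,0,0),-1)
c['image']=im;save(c,'c6.png');print(move((.4422,.1118,-.001),76.6))
E
```

```text
(array([442.5, 118.4]), array([101.4,  31.5]), 76.1)
('delta', array([ 0.002, -0.01 ,  0.479]), 'yaw', np.float64(-0.003), 'tcp', array([0.4448, 0.1104, 0.1426]), 'ang', np.float64(76.48))
```

View pics/c6.png

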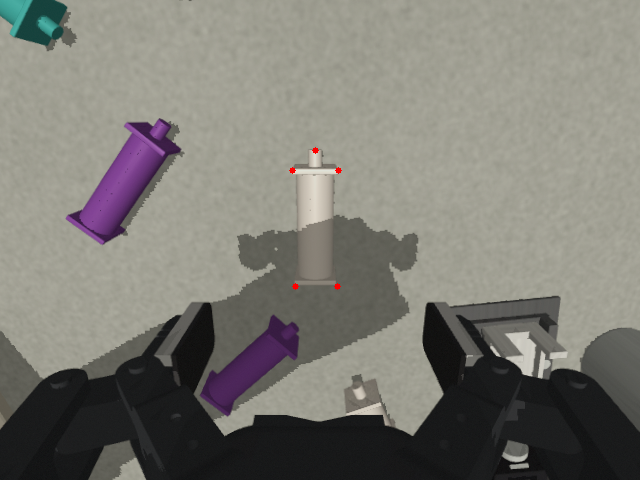

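The projected points match the white cartridge: nozzle tip (315,150), collars at rows 170 and 286. I'll grip it 9 mm up so the fingertips clear the trough walls on placing.

Emit:
jog_arm:
  deltas:
    - {"delta_pos": [0.003,-0.012,0.15],"yaw": 0,"fingers": 1}
    - {"delta_pos": [0.003,-0.012,0.28],"yaw": 0,"fingers": 1}
    - {"delta_pos": [0.003,-0.012,0.38],"yaw": 0,"fingers": 1}
    - {"delta_pos": [0.003,-0.012,0.43],"yaw": 0,"fingers": 1}
    - {"delta_pos": [0.003,-0.012,0.445],"yaw": 0,"fingers": 1}
    - {"delta_pos": [0.003,-0.012,0.445],"yaw": 0,"fingers": 1}
    - {"delta_pos": [0.003,-0.012,0.445],"yaw": 0,"fingers": 0}
    - {"delta_pos": [0.003,-0.012,0.445],"yaw": 0,"fingers": 0}
    - {"delta_pos": [0.003,-0.012,0.445],"yaw": 0,"fingers": 0}
    - {"delta_pos": [0.003,-0.012,0.445],"yaw": 0,"fingers": 0}
    - {"delta_pos": [0.003,-0.012,0.445],"yaw": 0,"fingers": 0}
    - {"delta_pos": [0.003,-0.012,0.445],"yaw": 0,"fingers": 0}

```text
clock: 18.5
eef_pos: [0.4411, 0.1134, 0.0094]
tool_rot: [0.785, 0.62, 0.001, 0.001]
ft_force: [-0.2, 0.1, 6.4]
grip_width: 0.026
grasp_force: 58.7
```

Emit:
jog_arm:
  deltas:
    - {"delta_pos": [0,0,0],"yaw": 0,"fingers": 0}
    - {"delta_pos": [0,0,0],"yaw": 0,"fingers": 0}
    - {"delta_pos": [0,0,-0.05],"yaw": 0,"fingers": 0}
    - {"delta_pos": [0,0,-0.15],"yaw": 0,"fingers": 0}
    - {"delta_pos": [0,0,-0.3],"yaw": 0,"fingers": 0}
    - {"delta_pos": [0,0,-0.4],"yaw": 0,"fingers": 0}
    - {"delta_pos": [0,0,-0.4],"yaw": 0,"fingers": 0}
    - {"delta_pos": [0,0,-0.4],"yaw": 0,"fingers": 0}

```text
clock: 19.3
eef_pos: [0.4405, 0.1133, 0.1288]
tool_rot: [0.785, 0.62, 0.001, 0.0]
ft_force: [0.7, -0.1, -1.3]
grip_width: 0.0256
grasp_force: 59.4
```

```bash
python3 - <<'E'
from h import *
o=bot.get_obs();R=Rn.from_quat(o['tool_rot']).as_matrix()
c=cam('wrist');B=(cloud(c).reshape(-1,3)-o['eef_pos'])@R*1000   # tool frame mm
f=B[(abs(B[:,1])<18)&(B[:,0]>11)&(B[:,0]<80)&(B[:,2]<30)&(B[:,2]>-40)]
for x0,x1 in((12,25),(25,38),(38,48),(48,70)):
    g=f[(f[:,0]>x0)&(f[:,0]<x1)];print(x0,len(g),np.round(np.percentile(g,[2,50,98],axis=0),1).tolist() if len(g) else '')
a=np.radians(81.7);T=np.array([.574,-.085,0])+np.array([np.cos(a),np.sin(a),0])*.0075
print(T,move((T[0],T[1],.12),81.7),o['grip_width'])
E
```

```text
12 2161 [[12.2, -13.8, -21.6], [18.6, -1.0, -19.3], [24.8, 12.1, -11.3]]
25 2333 [[25.3, -13.6, -21.6], [31.6, -0.7, -19.3], [37.8, 12.0, -11.4]]
38 2748 [[38.4, -15.9, -23.8], [43.8, -1.0, -18.8], [47.2, 14.3, 6.2]]
48 639 [[48.2, -5.5, -12.9], [52.7, -0.6, -11.0], [56.1, 3.9, -4.2]]
[ 0.57508267 -0.07757856  0.        ] ('delta', array([-0.513,  0.587,  0.025]), 'yaw', np.float64(-0.113), 'tcp', array([0.4395, 0.113 , 0.1277]), 'ang', np.float64(76.61)) 0.025588835157972056
```

The cartridge is held level. Its nose is at 56 mm ahead of the TCP, so it is centred. I'll carry it over the trough.

Emit:
jog_arm:
  deltas:
    - {"delta_pos": [-0.06,0.07,0],"yaw": 0,"fingers": 0}
    - {"delta_pos": [-0.15,0.17,0],"yaw": -0.04,"fingers": 0}
    - {"delta_pos": [-0.24,0.28,0],"yaw": -0.08,"fingers": 0}
    - {"delta_pos": [-0.33,0.38,0],"yaw": -0.113,"fingers": 0}
    - {"delta_pos": [-0.42,0.48,0],"yaw": -0.113,"fingers": 0}
    - {"delta_pos": [-0.48,0.55,0],"yaw": -0.113,"fingers": 0}
    - {"delta_pos": [-0.513,0.587,0],"yaw": -0.113,"fingers": 0}
    - {"delta_pos": [-0.513,0.587,0],"yaw": -0.113,"fingers": 0}
    - {"delta_pos": [-0.513,0.587,0],"yaw": -0.113,"fingers": 0}
    - {"delta_pos": [-0.513,0.587,0],"yaw": -0.113,"fingers": 0}

```text
clock: 20.35
eef_pos: [0.5748, -0.076, 0.1278]
tool_rot: [0.756, 0.655, -0.001, -0.001]
ft_force: [-0.4, 0.2, -2.0]
grip_width: 0.0258
grasp_force: 59.5
```

```bash
python3 - <<'E'
from h import *
print(move((.5751,-.0776,.03),81.7))
a=np.radians(81.7);ex=np.array([np.cos(a),np.sin(a),0]);ey=np.array([-ex[1],ex[0],0]);c=cam('wrist');o=bot.get_obs()
l=(cloud(c).reshape(-1,3)-[.574,-.085,0])@np.c_[ex,ey,[0,0,1]]*1000
for n,x0,x1,z0,z1 in(('plate',55,80,45,60),('nose',45,90,110,160),('walls',0,60,25,32)):
    f=l[(abs(l[:,1])<30)&(l[:,0]>x0)&(l[:,0]<x1)&(l[:,2]>z0)&(l[:,2]<z1)];print(n,len(f),np.round(np.percentile(f,[2,50,98],axis=0),1).tolist() if len(f) else '')
save(c,'c7.png')
E
```

```text
('delta', array([-0.005,  0.002,  0.326]), 'yaw', np.float64(0.002), 'tcp', array([ 0.5748, -0.076 ,  0.1278]), 'ang', np.float64(81.78))
plate 555 [[64.6, -23.4, 47.1], [67.7, 9.9, 54.2], [70.6, 22.8, 55.7]]
nose 3777 [[45.3, -13.5, 122.1], [53.0, 1.2, 144.1], [65.0, 16.1, 151.5]]
walls 534 [[33.3, -27.5, 25.3], [46.8, -19.9, 28.4], [59.4, 23.9, 29.7]]
```

View pics/c7.png

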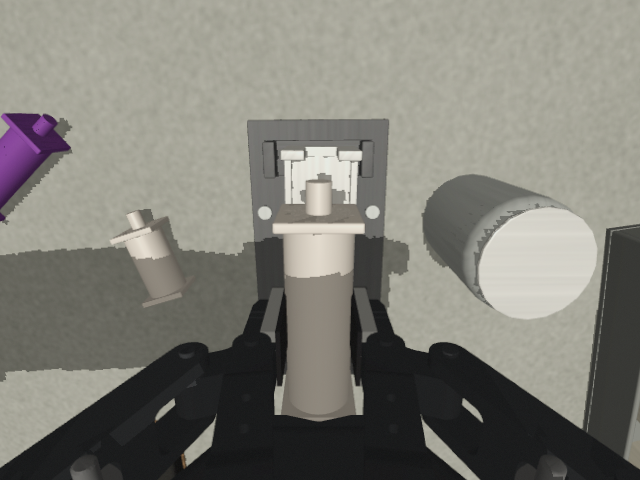

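The cartridge is aligned with the trough (nozzle at (318,195), slot at (321,152)). I'll bias it about 2.5 mm forward to clear the disc, then lower it.

Emit:
jog_arm:
  deltas:
    - {"delta_pos": [0.008,0.002,0.08],"yaw": 0,"fingers": 0}
    - {"delta_pos": [0.008,0.002,0.16],"yaw": 0,"fingers": 0}
    - {"delta_pos": [0.008,0.002,0.22],"yaw": 0,"fingers": 0}
    - {"delta_pos": [0.008,0.002,0.26],"yaw": 0,"fingers": 0}
    - {"delta_pos": [0.008,0.002,0.29],"yaw": 0,"fingers": 0}
    - {"delta_pos": [0.008,0.002,0.31],"yaw": 0,"fingers": 0}
    - {"delta_pos": [0.008,0.002,0.322],"yaw": 0,"fingers": 0}
    - {"delta_pos": [0.008,0.002,0.322],"yaw": 0,"fingers": 0}
    - {"delta_pos": [0.008,0.002,0.322],"yaw": 0,"fingers": 0}

```text
clock: 21.3
eef_pos: [0.5774, -0.0751, 0.0324]
tool_rot: [0.756, 0.654, 0.0, 0.0]
ft_force: [0.4, -0.3, -1.1]
grip_width: 0.0256
grasp_force: 59.5
```

Emit:
jog_arm:
  deltas:
    - {"delta_pos": [0,-0.004,0.004],"yaw": 0,"fingers": 0}
    - {"delta_pos": [0,-0.004,0.008],"yaw": 0,"fingers": 0}
    - {"delta_pos": [0,-0.004,0.01],"yaw": 0,"fingers": 0}
    - {"delta_pos": [0,-0.004,0.01],"yaw": 0,"fingers": 0}

```text
clock: 21.7
eef_pos: [0.5759, -0.0749, 0.0295]
tool_rot: [0.756, 0.654, 0.0, 0.0]
ft_force: [-2.3, 0.6, 4.3]
grip_width: 0.0257
grasp_force: 60.0
```

Contact comes at the expected height. I'll release and lift.

Emit:
jog_arm:
  deltas:
    - {"delta_pos": [0,0,-0.003],"yaw": 0,"fingers": 1}
    - {"delta_pos": [0,0,-0.003],"yaw": 0,"fingers": 1}
    - {"delta_pos": [0,0,-0.003],"yaw": 0,"fingers": 1}
    - {"delta_pos": [0,0,-0.003],"yaw": 0,"fingers": 1}
    - {"delta_pos": [0,0,-0.003],"yaw": 0,"fingers": 1}
    - {"delta_pos": [0,0,-0.1],"yaw": 0,"fingers": 1}
    - {"delta_pos": [0,0,-0.25],"yaw": 0,"fingers": 1}
    - {"delta_pos": [0,0,-0.4],"yaw": 0,"fingers": 1}
    - {"delta_pos": [0,0,-0.5],"yaw": 0,"fingers": 1}
    - {"delta_pos": [0,0,-0.5],"yaw": 0,"fingers": 1}

```text
clock: 22.7
eef_pos: [0.5791, -0.0753, 0.1847]
tool_rot: [0.756, 0.654, 0.004, 0.004]
ft_force: [0.7, -0.4, -0.4]
grip_width: 0.0857
grasp_force: 0.0
```

```bash
python3 - <<'E'
from h import *
a=np.radians(81.7);ex=np.array([np.cos(a),np.sin(a),0]);ey=np.array([-ex[1],ex[0],0]);out=[]
for n in('scene','wrist'):
    c=cam(n);l=(cloud(c).reshape(-1,3)-[.574,-.085,0])@np.c_[ex,ey,[0,0,1]]*1000
    for nm,x0,x1,z0,z1 in(('plate',55,85,45,60),('barrel',-20,40,30,70),('block',-85,-40,49,75),('knob',-230,-90,25,75)):
        f=l[(abs(l[:,1])<24)&(l[:,0]>x0)&(l[:,0]<x1)&(l[:,2]>z0)&(l[:,2]<z1)];print(n,nm,len(f),np.round(np.percentile(f,[2,50,98],axis=0),1).tolist() if len(f) else '')
    im=c['image'];out.append(cv2.resize(im[150:320,220:390] if n=='scene' else im[:,80:560],(400,400),interpolation=cv2.INTER_CUBIC))
cv2.imwrite('pics/c8.png',np.hstack(out)[:,:,::-1])
E
```

```text
scene plate 58 [[61.4, -23.0, 45.4], [68.1, -0.2, 52.2], [71.8, 23.0, 55.7]]
scene barrel 231 [[-17.7, -13.6, 31.9], [11.6, -2.7, 47.5], [38.4, 13.4, 52.4]]
scene block 229 [[-80.8, -23.1, 49.5], [-59.2, -1.3, 57.0], [-47.9, 22.4, 72.0]]
scene knob 183 [[-210.5, -8.0, 32.5], [-170.0, 0.7, 42.1], [-105.1, 14.0, 52.1]]
wrist plate 350 [[64.8, -23.6, 49.4], [67.7, -0.1, 54.1], [70.5, 22.9, 55.6]]
wrist barrel 2500 [[-18.7, -13.0, 39.5], [11.4, 0.5, 48.6], [39.0, 13.7, 51.2]]
wrist block 2042 [[-78.9, -22.4, 49.7], [-58.0, 0.0, 57.0], [-44.8, 23.1, 72.6]]
wrist knob 1276 [[-188.6, -8.4, 32.5], [-153.8, 1.2, 41.0], [-92.6, 11.0, 46.7]]
```

View pics/c8.png

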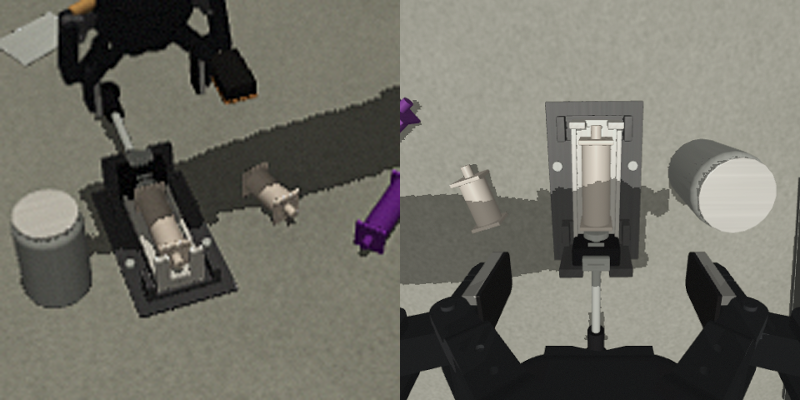

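The cartridge lies flat in the trough with its nozzle at the slot (wrist crop 596,130). The barrel top reads about 50 mm, as it should, the plunger is still out, and the gun is seated.

```bash
python3 -c "
from workcell import bot
print(bot.job_done())"
```

```text
the job is handed in; nothing more can be done
None
```

The job is handed in: the gun is seated in the cradle (about 4.5 mm back, against the posts), the plunger is caught out at its stop, and the longer cartridge lies flat in the trough with its nozzle at the slot; it took about 23 s of the 72 s allowed, and the verdict was not shown.

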